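# Draw the spice tote forward with the pull hook

### The job

The spice tote stands too deep under the low shelf to be reached by hand. Pick up the pull hook by its grip, drop its blade inside the tote's front lip and drag the tote forward until it is square and snug against both pads of the front stop, pulling it home with a gentle pull of about 10 N on the stop for half a second, never a yank. Then unhook and stand the hook on the open worktop; draw the tote with the hook alone, keep the jars in it upright, and leave the pepper mill and the candle where they stand.

Things in the scene. Friction and masses are not known exactly. Their poses are not given: they have to be found in the camera images.
- pull_hook: Pull hook, 0.16 kg, loose: steel strip 24 mm wide bent down at both ends, on which it stands. Origin: underside level, under the grip; x along the strip to the hook blade, z up. Strip at z 30-35 mm, x -25 to +135. Rear heel at x -22.5, 5 mm thick, 50 wide (y), z 0-35.
- hook_grip (a point): Middle of the hook's pale wooden grip: a block 20 (hook's x) x 32 (y) mm standing on the strip, from z 35 to 85 mm at x 0, y 0; this point is at z 65. It can be taken from above, across either pair of sides.
- hook_tip (a point): Middle of the lower edge of the hook blade (x 130, y 0, z 0 in the hook's frame). The blade is the bent-down front end: 5 mm thick (x), 44 mm wide (y), from z 0 up to the strip, whose underside is at z 30.
- tote: Blue open tote 146 (x) x 220 (y) x 80 (z) mm, loose on the bare worktop, 0.25-0.5 kg plus 0.21 kg of jars; slides at about 2 to 8 N. Origin: centre of underside; front faces -x. Walls 5 mm. Front compartment empty from x -65 to +8 mm, floor z 5; divider 64 mm high at x 10, jars behind it. More than 25 N between hook and tote is too much. Its front starts 80-105 mm from the stand's origin.
- tote_lip (a point): Middle of the top of the tote's front lip (x -69, y 0, z 80 mm in the tote's frame). The lip is 8 mm thick (x -73 to -65), 12 mm high, and runs along the whole front; its outer face is flush with the front wall.
- shelf_stand: Fixed low shelf: wooden board at 200-214 mm height on side panels (x 90 to 280 mm, inner faces y +-134), with flat steel runners 4 mm high along y +-141 (18 wide) forward to x -50. Origin: on the worktop, midway; x points away from the robot, into the shelf. It carries the front stop. Tote starts turned up to 0.06 rad to it.
- stop_zone (a point): Where the front stop nominally is (origin of the stand). Steel crossbar 11 mm high, with two posts 22 wide, 66 high at y +-75 mm whose rubber pads face +x. The pads' faces lie at x 0 give or take 12 mm: set anew each time, not measured, so find it by feel. It is rigid; over 17 N of tote on it is too much. A tote pulled at its middle squares itself on the pads.
- spice_jar_1: Spice jar with a red cap, diameter 45, 106 mm high, stands loose in the tote's rear compartment (right). Origin: centre of its underside, z up.
- spice_jar_2: Spice jar as above (middle of the rear compartment).
- spice_jar_3: Spice jar as above (left).
- mill_1: Wooden pepper mill, diameter 58, 170 mm high, stands loose to the right of the shelf. Origin: centre of its underside. Must not be disturbed.
- candle_1: Candle in a glass, diameter 76, 90 mm high, stands loose to the left in front. Origin: centre of its underside. Must not be disturbed.

How it is judged:
On the way, in this order (a step that is already met when the one before it is completed fails the run):
1. the hook blade is down inside the tote's front lip (its lower edge at least 12 mm below the lip's top) with the hook off the worktop, while the tote is still within 20 mm of its start (x of hook_tip in the frame of tote between -0.07 and 0.01 m and y of hook_tip in the frame of tote between -0.1 and 0.1 m and z of hook_tip in the frame of tote below 0.068 m and height (world z) of pull_hook above 0.02 m and distance of tote from where it was at the start of the episode below 0.02 m), for 0.1 s.
2. the hook pulls the tote against the front stop: more than 5 N between tote and stop and between hook and tote for 0.3 s, tote square to the stand within 0.04 rad (contact force between tote and shelf_stand above 5 N and contact force between pull_hook and tote above 5 N and x of tote_lip in the frame of shelf_stand below 0.018 m and angle between the x axis of tote and the x axis of shelf_stand, either way round below 0.04 rad), for 0.3 s.
At the end, for the whole second after the job is handed in: Tote flat and at rest at the front stop: lip point -10 to 18 mm along the stand's x, within 25 mm of its centre, square within 0.04 rad; jars upright (0.25 rad). Hook released, standing on the worktop, touching neither tote nor stand. Mill and candle moved under 15 mm (x of tote_lip in the frame of shelf_stand between -0.01 and 0.018 m and y of tote_lip in the frame of shelf_stand between -0.025 and 0.025 m and angle between the x axis of tote and the x axis of shelf_stand, either way round below 0.04 rad and height (world z) of tote below 0.004 m and angle between tote's own z axis and vertical below 0.05 rad and linear speed of each of tote, pull_hook below 0.01 m/s and angle between each of spice_jar_1, spice_jar_2, spice_jar_3's own z axis and vertical below 0.25 rad and height (world z) of pull_hook below 0.006 m and angle between pull_hook's own z axis and vertical below 0.06 rad and contact force between pull_hook and tote below 0.1 N and contact force between pull_hook and shelf_stand below 0.1 N and contact force between the fingers and pull_hook below 0.1 N and distance of each of mill_1, candle_1 from where it was at the start of the episode below 0.015 m).
It fails at once if hook and tote press on each other with more than 25 N (contact force between pull_hook and tote above 25 N).
It fails at once if the tote presses on the stop or stand with more than 17 N (contact force between tote and shelf_stand above 17 N).
It fails at once if the gripper or arm touches the tote (contact force between any of the fingers, the arm and tote above 0.5 N).
It fails at once if the tote is tipped or lifted, or a spice jar falls over (angle between tote's own z axis and vertical above 0.15 rad or height (world z) of tote above 0.02 m or angle between any of spice_jar_1, spice_jar_2, spice_jar_3's own z axis and vertical above 0.4 rad).
It fails at once if the pepper mill or the candle is disturbed (distance of any of mill_1, candle_1 from where it was at the start of the episode above 0.015 m).
It also fails if it takes over 67 s, if anything falls off the work surface, if the arm or the gripper's body presses on something with over 40 N, if the wrist force passes 120 N, or if a joint passes its speed limit or range.

### The arm

A 6-joint arm with a two-finger parallel gripper is mounted at the origin on a cart in front of the work surface, level with it; the furniture and walls round the work are solid. World frame = base frame: x ahead of the robot, y to its left, z up, the work surface at z = 0. Lengths are in m, angles in rad, forces in N, time in s.
With the tool pointing down it reaches from about 0.2 to 0.875 m from the base axis. Payload 3.4 kg.
Tool frame: the origin (TCP) lies midway between the tips of the shut fingers; the grasp point (between the pads) lies 19 mm behind it; z points along the fingers, y is the line along which they close (so a half turn about z gives the same grasp; the last joint's range is limited). The gripper opens to 94 mm and grips with 3 to 60 N. Pads are 16 mm wide; open, the fingers measure 119 mm over their backs; the gripper's body (75 mm by 177 mm) begins 78 mm behind the grasp point.
Start: joints at [-1.436, 0.276, 1.505, -0, 1.361, -0.121], TCP at [0.145, -0.556, 0.205] pointing down, gripper open.
Joint ranges: [-2.89, 2.89], [-0.75, 2.08], [0.22, 2.7], [-1.18, 4.32], [0.11, 2.71], [-2.7, 2.7]. Speed limits (rad/s): [2.57, 2.57, 3.14, 3.14, 3.14, 3.14].

### API

Orientations are given as a unit quaternion [x, y, z, w].
In Python, from cell import readout, optics, r gives the robot as it stands.
- The arm moves only by the shell command python3 -m inch 'ROWS'. ROWS is JSON, a list that holds one entry, the list of rows, each a list of 7 numbers: the shift along the tool's x, y, z in mm, then the turn, a rotation vector about the tool's x, y, z in rad, then the opening, from 0 (shut) to 1 (fully open). In form: [[[dx, dy, dz, rx, ry, rz, jaw], ...]]. A call has exactly 10 rows; each row is the pose to reach, as a shift and turn from the pose commanded when the call began, along the tool's axes at that moment; what a row does not reach only later rows make up. A row lasts 1/8 s, in which the tool goes at most 62.5 mm and 10.7 degrees, less where a joint would pass 70% of its speed; a pose out of reach is approached as far as the arm can. A call with a gripper value outside its range is refused whole. The fingers move at their own pace and stop on an object; the grip force is fixed at half the most. Time passes only in rows, so rows that repeat a pose let the fingers close, or fill a call up. It gives the time, the measured TCP pose, the force, the opening and the grip force at its end, in the units of the state.
- readout.sense(): the state, without advancing time (a new reading comes with each control period).
- optics.read_camera(name): name is "scene" or "top" or "wrist"; returns a dict with "frame" (384x512x3 uint8, red, green, blue), "fx", "fy", "cx", "cy" (pixels), "dist_coeffs" ([k1, k2, p1, p2, k3] as OpenCV has them; the pictures are not rectified), "R" (3x3) and "t" (3): a world point X has camera coordinates R X + t; the wrist camera has in their place "T_tool_cam" (4x4, takes a point from camera to tool coordinates, whose origin is the TCP and whose axes are the flange's). Camera axes: x right, y down, z forward; pixel columns grow to the right and rows downward; lengths in m; the calibration is good to about 2 mm. A picture is of the moment at which its call begins: read the wrist's pose just before it. There is no depth.
- r.finish_job(): hands the job in; it is judged then, once.
The state is a dict: "time_s": time; "joint_pos": joint angles; "joint_velocities": joint speeds; "joint_efforts": joint torques, N m; "tool_pos": TCP position; "ee_rot": TCP orientation; "force": force on the tool from outside, world axes, zero at the start; "torque": the same for the moment, N m; "grip_width": opening from 0.0 (shut) to 1.0 (fully open); "grip_force": force on a finger pad.
Only numpy, scipy, OpenCV 4.12 (cv2) and the standard library are available. Lean on these libraries where they do the work, as an engineer would, in place of code of your own. Each camera call takes 0.05 s, during which the arm holds its last target. There are 200 camera calls.

## Working session

There is one attempt and no reset: what is moved stays moved. The work goes in short steps, Python scripts to look and compute and a shell command to move; the robot and the scene stay as the last step left them, time stands still between calls to the robot, and variables do not carry over. Pictures are saved under pics/ and viewed, at most 10 in all, crops included, and the job is handed in when it is done.

```bash
ls; mkdir -p pics; python3 - <<'E'
from cell import readout, optics, r
import cv2, pickle
print(readout.sense())
for n in ("scene","top"):
    c=optics.read_camera(n); pickle.dump(c,open(f"{n}.pkl","wb"))
    cv2.imwrite(f"pics/{n}0.png",cv2.resize(c["frame"][:,:,::-1],(800,600),interpolation=cv2.INTER_CUBIC))
    print(n,{k:v for k,v in c.items() if k!="frame"})
E
```

```text
pics
{'time_s': 0.0, 'joint_pos': array([-1.43601189e+00,  2.76531796e-01,  1.50610971e+00, -1.56559397e-05,
        1.36071456e+00, -1.20991048e-01]), 'joint_velocities': array([ 0.00035234,  0.00061738,  0.00044845,  0.0017916 ,  0.00157224,
       -0.00100486]), 'joint_efforts': array([-3.13694996e-03, -4.04590774e+01, -2.37232608e+01,  7.00844871e-02,
        3.42970050e-02, -1.20955979e-04]), 'tool_pos': array([ 0.1453888 , -0.55572245,  0.20465013]), 'ee_rot': array([ 9.91832908e-01,  1.27540997e-01, -1.37350764e-05, -8.81636560e-04]), 'force': array([ 0.32190018, -0.39053253,  0.2718523 ]), 'torque': array([-0.03786679,  0.05036254, -0.06870594]), 'grip_force': 0.0, 'grip_width': 1.0008583021299977}
scene {'fx': 400.0196241785867, 'fy': 400.0196241785867, 'cx': 264.281801196645, 'cy': 191.81403189844443, 'dist_coeffs': array([-0.10983086,  0.        ,  0.        ,  0.        ,  0.        ]), 'R': array([[-0.57597265, -0.81741714, -0.00920518],
       [-0.41728786,  0.3036772 , -0.85653429],
       [ 0.70294121, -0.48949911, -0.51600801]]), 't': array([0.33940253, 0.33499464, 0.7638551 ])}
top {'fx': 425.5796298346457, 'fy': 425.5796298346457, 'cx': 255.290033816242, 'cy': 193.5292499848685, 'dist_coeffs': array([-0.15988009,  0.        ,  0.        ,  0.        ,  0.        ]), 'R': array([[-0.1294186 , -0.9915892 , -0.00129691],
       [-0.81116269,  0.10662206, -0.57501897],
       [ 0.57032088, -0.07336615, -0.81813905]]), 't': array([0.04039822, 0.53104633, 0.86006789])}
```

View pics/scene0.png

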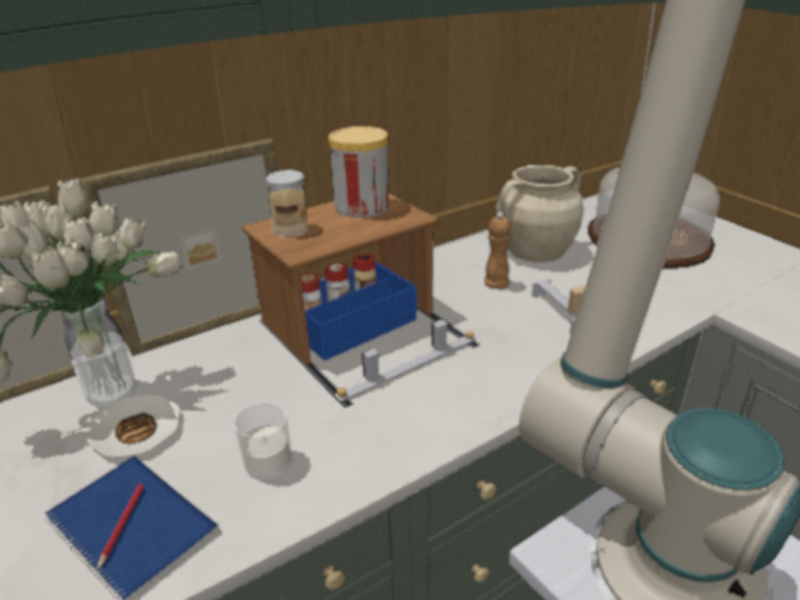

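View pics/top0.png

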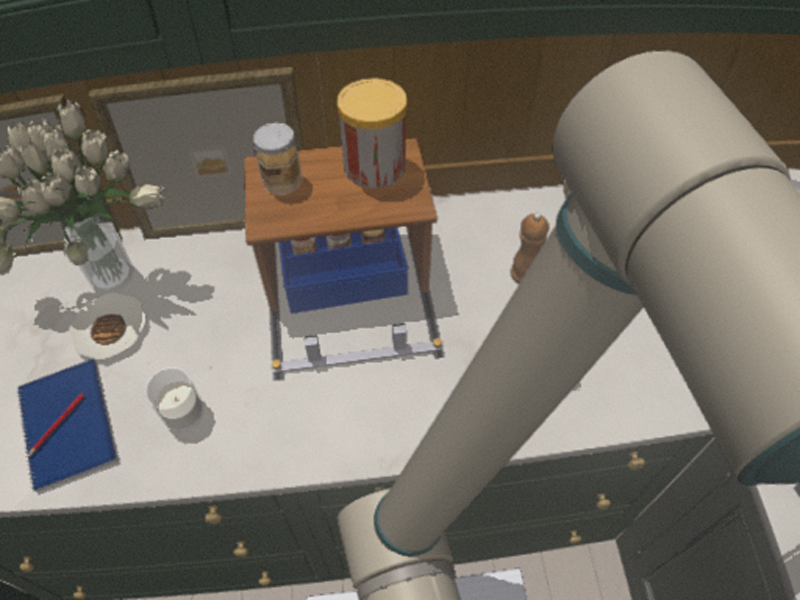

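The scene view shows the stand (runner ends ≈(347,402) and (476,345)), the candle at (265,465), the mill at (498,285), and the hook half hidden behind the arm near (575,300). The top view has runner ends (277,376) and (440,353), and tote front rim corners around (287,283) and (407,268); the arm hides the hook.

```bash
cat > h.py <<'E'
import numpy as np, cv2, pickle
from scipy.spatial.transform import Rotation as Ro
def pose(c,s=None):
    if "R" in c: return np.array(c["R"]),np.array(c["t"])
    T=np.eye(4);T[:3,:3]=Ro.from_quat(s["ee_rot"]).as_matrix();T[:3,3]=s["tool_pos"]
    W=np.linalg.inv(T@np.array(c["T_tool_cam"]));return W[:3,:3],W[:3,3]
def K(c): return np.array([[c["fx"],0,c["cx"]],[0,c["fy"],c["cy"]],[0,0,1]])
def ray(c,uv,z,s=None,k=.64):
    R,t=pose(c,s); uv=np.array(uv,float)*k
    n=cv2.undistortPoints(uv.reshape(1,1,2),K(c),c["dist_coeffs"])[0,0]
    d=R.T@np.array([n[0],n[1],1]); o=-R.T@t
    return (o+d*(z-o[2])/d[2]).round(4)
def proj(c,X,s=None,k=.64):
    R,t=pose(c,s); return (cv2.projectPoints(np.array(X,float).reshape(-1,1,3),cv2.Rodrigues(R)[0],t,K(c),c["dist_coeffs"])[0][:,0]/k).round(1)
E
python3 - <<'E'
from h import *
from cell import readout, optics
t=pickle.load(open("top.pkl","rb"));s=pickle.load(open("scene.pkl","rb"))
for n,c,L in (("top",t,[("runL",(277,376),.004),("runR",(440,354),.004),("totL",(287,283),.08),("totR",(408,268),.08),("candle",(180,412),0),("mill",(521,280),0),("totBL",(291,309),0),("totBR",(408,292),0)]),
 ("scene",s,[("runL",(347,402),.004),("runR",(476,346),.004),("totBL",(318,350),0),("totBR",(416,310),0),("grip",(577,295),.08),("heel",(540,290),.03),("mill",(498,285),0),("candle",(267,470),0)])):
    for a in L: print(n,a[0],ray(c,a[1],a[2]))
st=readout.sense();w=optics.read_camera("wrist");pickle.dump((w,st),open("w.pkl","wb"))
print(w["T_tool_cam"],w["fx"])
cv2.imwrite("pics/w0.png",cv2.resize(w["frame"][:,:,::-1],(800,600),interpolation=cv2.INTER_CUBIC))
cv2.imwrite("pics/crop.png",np.hstack([cv2.resize(s["frame"][160:220,325:405,::-1],(400,300),interpolation=cv2.INTER_CUBIC),cv2.resize(t["frame"][140:245,165:305,::-1],(400,300),interpolation=cv2.INTER_CUBIC)]))
E
```

```text
top runL [0.5195 0.1852 0.004 ]
top runR [ 0.527  -0.1008  0.004 ]
top totL [0.6599 0.1522 0.08  ]
top totR [ 0.6649 -0.0624  0.08  ]
top candle [0.4718 0.3539 0.    ]
top mill [ 0.6703 -0.282   0.    ]
top totBL [0.6601 0.1559 0.    ]
top totBR [ 0.6703 -0.064   0.    ]
scene runL [0.5196 0.1835 0.004 ]
scene runR [ 0.5176 -0.0944  0.004 ]
scene totBL [0.6856 0.1506 0.    ]
scene totBR [ 0.693  -0.0808  0.    ]
scene grip [ 0.4519 -0.286   0.08  ]
scene heel [ 0.5658 -0.3077  0.03  ]
scene mill [ 0.6714 -0.2875  0.    ]
scene candle [0.4583 0.3565 0.    ]
[[-9.65161340e-04 -9.64792010e-01 -2.63012255e-01  7.61618827e-02]
 [ 9.99999321e-01 -7.59263309e-04 -8.84481640e-04 -7.09957703e-04]
 [ 6.53645265e-04 -2.63012930e-01  9.64792087e-01 -1.79711718e-01]
 [ 0.00000000e+00  0.00000000e+00  0.00000000e+00  1.00000000e+00]] 295.482468514946
```

View pics/w0.png

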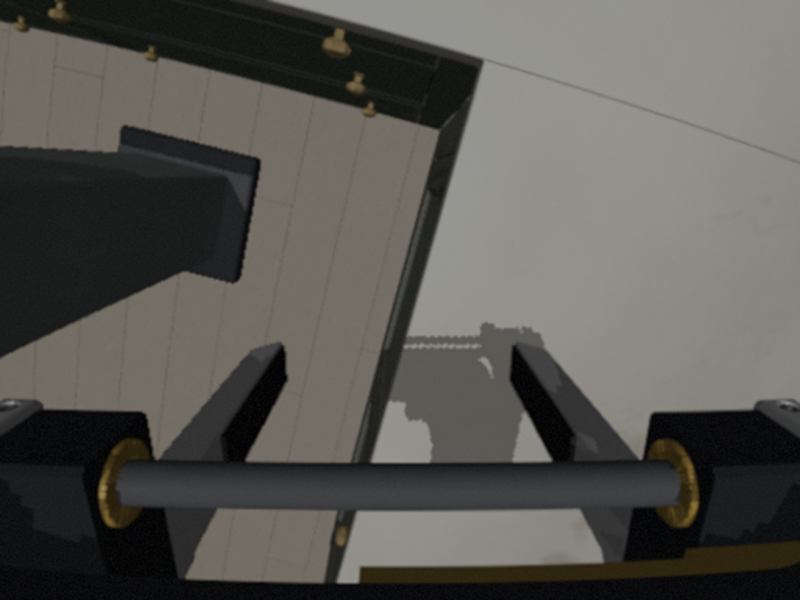

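View pics/crop.png

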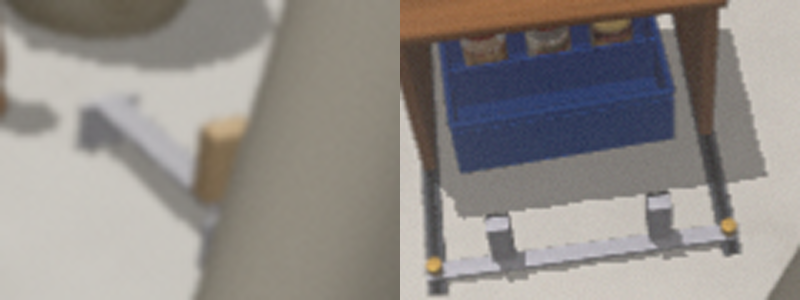

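The wrist view shows only cabinet and bare top. The crop shows the hook's blade end at scene ≈(542,281), pointing away (+x) from the grip at ≈(577,295). I'll move above the hook with the jaws set to close along its x axis.

```bash
python3 -m inch '[[[50,-25,-20,0,0,-0.16,1],[100,-50,-30,0,0,-0.33,1],[150,-75,-40,0,0,-0.49,1],[200,-100,-45,0,0,-0.65,1],[250,-125,-45,0,0,-0.82,1],[300,-150,-45,0,0,-0.98,1],[350,-175,-45,0,0,-1.15,1],[400,-200,-45,0,0,-1.31,1],[400,-200,-45,0,0,-1.31,1],[400,-200,-45,0,0,-1.31,1]]]'
cat > wv.py <<'E'
import sys
from h import *
from cell import readout, optics
s=readout.sense();w=optics.read_camera("wrist");pickle.dump((w,s),open("w.pkl","wb"))
print(s["time_s"],s["tool_pos"],s["ee_rot"],s["force"])
cv2.imwrite(f"pics/{sys.argv[1]}.png",cv2.resize(w["frame"][:,:,::-1],(800,600),interpolation=cv2.INTER_CUBIC))
E
python3 wv.py w1
python3 - <<'E'
from h import *
from cell import optics
c=optics.read_camera("top");pickle.dump(c,open("top2.pkl","wb"))
E
```

```text
time_s: 1.4
tool_pos: [0.4813, -0.2617, 0.2501]
ee_rot: [0.709, 0.705, -0.001, -0.0]
force: [-0.4, -0.9, -1.0]
grip_width: 1.002
grip_force: 0.0
1.4 [ 0.48132188 -0.26174319  0.25012273] [ 7.08955204e-01  7.05253150e-01 -6.14414399e-04 -3.68833687e-04] [-0.36870115 -0.85688223 -1.04649151]
```

View pics/w1.png

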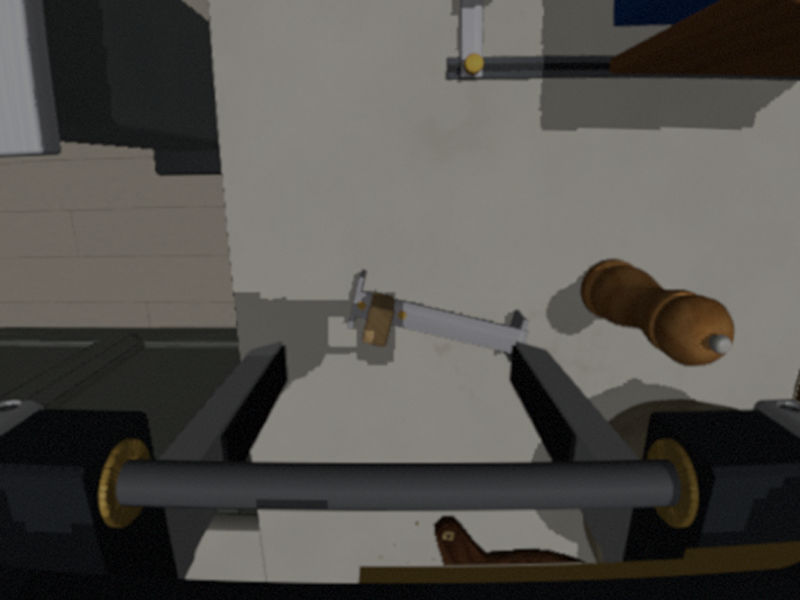

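The wrist view shows the hook: heel at ≈(358,297), grip at ≈(378,318), strip running to the blade at ≈(520,335). I'll enlarge it to read the edges.

```bash
python3 - <<'E'
from h import *
w,s=pickle.load(open("w.pkl","rb"))
cv2.imwrite("pics/c1.png",cv2.resize(w["frame"][168:236,212:348,::-1],(800,400),interpolation=cv2.INTER_CUBIC))
E
```

```text
(no output)
```

View pics/c1.png

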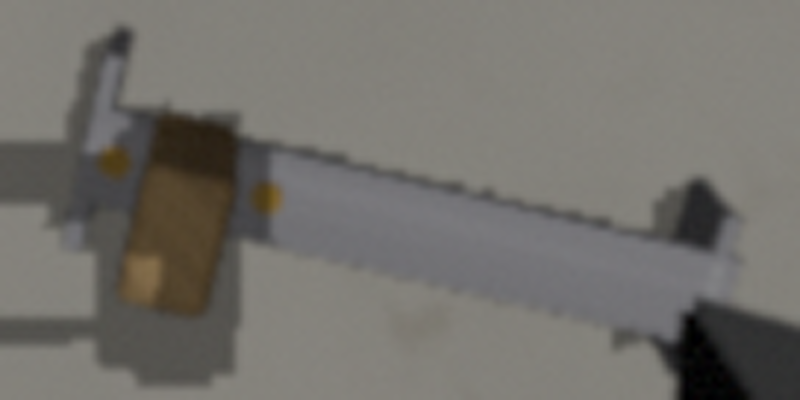

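```bash
python3 - <<'E'
from h import *
w,s=pickle.load(open("w.pkl","rb"))
f=lambda p,z:ray(w,(np.array(p)/(800/136)+[212,168]),z,s,k=1)
for n,p,z in [("griptop",(176,240),.085),("screwmid",(191,180),.035),("sc1",(115,162),.035),("sc2",(267,198),.035),("u1",(270,148),.035),("l1",(270,243),.035),("u2",(690,240),.035),("l2",(670,338),.035),("endU",(738,252),.035),("heelU",(120,35),.035)]: print(n,f(p,z))
m=lambda p,z:ray(w,p,z,s)
print("runnerR end",m((449,68),.004),"panel",m((612,68),.0),"tote",m((614,24),.08))
t=pickle.load(open("top.pkl","rb"))
for n,p,z in [("runL",(278,377),.004),("runR",(439.5,356),.004)]: print(n,ray(t,p,z))
g=lambda p,z:ray(t,(np.array(p)-[400,0])*.35+[165,140],z,k=1)
for n,p,z in [("tL",(447,121),.08),("tR",(673,92),.08),("bL",(462,172),0),("bR",(674,138),0),("lipbackR",(655,88),.08),("boltL",(433,265),.012),("boltR",(728,226),.012),("postL",(497,220),.066),("postR",(657,200),.066)]: print(n,g(p,z))
E
```

```text
griptop [ 0.4646 -0.3006  0.085 ]
screwmid [ 0.466  -0.3025  0.035 ]
sc1 [ 0.4481 -0.2979  0.035 ]
sc2 [ 0.484 -0.307  0.035]
u1 [ 0.4847 -0.2947  0.035 ]
l1 [ 0.4846 -0.3183  0.035 ]
u2 [ 0.5855 -0.3182  0.035 ]
l2 [ 0.5822 -0.3434  0.035 ]
endU [ 0.5974 -0.3214  0.035 ]
heelU [ 0.45   -0.2673  0.035 ]
runnerR end [ 0.525  -0.0963  0.004 ] panel [ 0.6683 -0.0937  0.    ] tote [ 0.6327 -0.0814  0.08  ]
runL [0.5173 0.1835 0.004 ]
runR [ 0.5231 -0.0992  0.004 ]
tL [0.6565 0.1585 0.08  ]
tR [ 0.6628 -0.0605  0.08  ]
bL [0.6514 0.1549 0.    ]
bR [ 0.6653 -0.0626  0.    ]
lipbackR [ 0.6699 -0.0439  0.08  ]
boltL [0.5396 0.1853 0.012 ]
boltR [ 0.5465 -0.0986  0.012 ]
postL [0.5477 0.1178 0.066 ]
postR [ 0.5504 -0.0303  0.066 ]
```

Hook origin is ≈(0.4655,−0.3015) with yaw −0.24. Stand origin is ≈(0.571,0.044) with yaw 0.023. The tote's front face is at ≈(0.659,0.047), 88 mm from the stand's origin, which is consistent with the 80–105 given. I'll grasp now.

```bash
python3 -m inch '[[[-20,-8,40,0,0,0.12,1],[-40,-16,80,0,0,0.236,1],[-40,-16,120,0,0,0.236,1],[-40,-16,160,0,0,0.236,1],[-40,-16,190,0,0,0.236,1],[-40,-16,204,0,0,0.236,1],[-40,-16,204,0,0,0.236,1],[-40,-16,204,0,0,0.236,0],[-40,-16,204,0,0,0.236,0],[-40,-16,204,0,0,0.236,0]]]'
python3 -m inch '[[[0,0,0,0,0,0,0],[0,0,0,0,0,0,0],[0,0,0,0,0,0,0],[0,0,0,0,0,0,0],[0,0,0,0,0,0,0],[0,0,0,0,0,0,0],[0,0,0,0,0,0,0],[0,0,0,0,0,0,0],[0,0,0,0,0,0,0],[0,0,0,0,0,0,0]]]'
```

```text
time_s: 2.75
tool_pos: [0.4661, -0.3018, 0.0473]
ee_rot: [0.787, 0.617, 0.0, 0.001]
force: [0.3, 0.4, 0.7]
grip_width: 0.717
grip_force: 0.0
time_s: 4.0
tool_pos: [0.4655, -0.3015, 0.0464]
ee_rot: [0.787, 0.617, -0.0, -0.0]
force: [-0.7, -0.0, 0.2]
grip_width: 0.212
grip_force: 30.0
```

```bash
python3 -m inch '[[[0,0,-10,0,0,0,0],[0,0,-30,0,0,0,0],[0,0,-60,0,0,0,0],[0,0,-90,0,0,0,0],[0,0,-100,0,0,0,0],[10,-2,-100,0,0,-0.01,0],[30,-5,-100,0,0,-0.03,0],[60,-10,-100,0,0,-0.05,0],[95,-16,-100,0,0,-0.08,0],[130,-22,-100,0,0,-0.11,0]]]'
python3 -m inch '[[[35,-1,0,0,0,-0.03,0],[70,-4,0,0,0,-0.06,0],[105,-8,0,0,0,-0.09,0],[140,-13,0,0,0,-0.12,0],[165,-16,0,0,0,-0.14,0],[185,-18,0,0,0,-0.15,0],[200,-19,0,0,0,-0.16,0],[208,-20,0,0,0,-0.16,0],[210,-20,0,0,0,-0.16,0],[210,-20,0,0,0,-0.16,0]]]'
python3 wv.py w2; python3 - <<'E'
from h import *
from cell import optics
for n in ("scene","top"):
    c=optics.read_camera(n);pickle.dump(c,open(n+"3.pkl","wb"))
    cv2.imwrite(f"pics/{n}3.png",cv2.resize(c["frame"][:,:,::-1],(800,600),interpolation=cv2.INTER_CUBIC))
E
```

```text
time_s: 5.25
tool_pos: [0.4742, -0.1671, 0.1451]
ee_rot: [0.751, 0.66, -0.0, -0.002]
force: [-0.4, 0.2, -1.3]
grip_width: 0.21
grip_force: 30.0
time_s: 6.5
tool_pos: [0.4829, 0.0404, 0.1463]
ee_rot: [0.697, 0.717, -0.0, 0.0]
force: [-0.6, -0.1, -2.3]
grip_width: 0.214
grip_force: 30.0
6.5 [0.48293424 0.04044389 0.1463467 ] [ 6.96854360e-01  7.17212633e-01 -1.85321159e-04  7.72075740e-05] [-0.64236991 -0.08233237 -2.28926193]
```

View pics/w2.png

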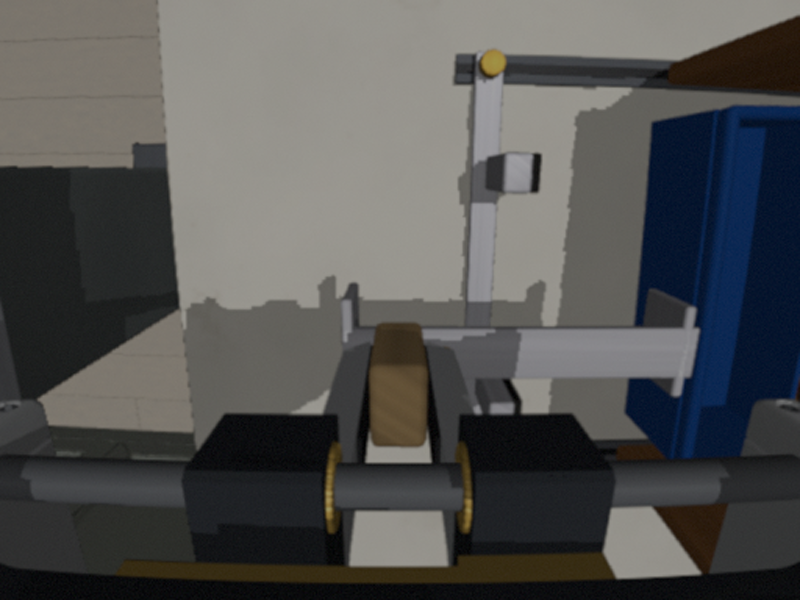

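The wrist view shows the hook held straight, with the blade's top edge at ≈(690,345). The tote lip's front edge runs from (717,110) to (687,455) and its inner edge starts at ≈(740,110); the pad face top is at ≈(540,153)–(541,190).

```bash
python3 - <<'E'
from h import *
w,s=pickle.load(open("w.pkl","rb"))
m=lambda p,z:ray(w,p,z,s)
for n,p,z in [("lipF_L",(717,110),.08),("lipF_R",(687,455),.08),("lipIn_L",(740,120),.08),("pad",(541,154),.066),("runL",(456,68),.004),("totebotL",(652,122),0),("endL",(697,328),.135),("endR",(697,378),.135),("bladeFrontTop",(691,308),.13),("bar",(486,200),.011),("gripL",(376,324),.185),("gripR",(426,324),.185)]: print(n,m(p,z))
E
```

```text
lipF_L [0.6445 0.1566 0.08  ]
lipF_R [ 0.6677 -0.0465  0.08  ]
lipIn_L [0.6583 0.1526 0.08  ]
pad [0.5578 0.1307 0.066 ]
runL [0.5159 0.1856 0.004 ]
totebotL [0.6523 0.1586 0.    ]
endL [0.6164 0.0558 0.135 ]
endR [0.6217 0.0314 0.135 ]
bladeFrontTop [0.6151 0.0637 0.13  ]
bar [0.5398 0.1023 0.011 ]
gripL [0.4746 0.0706 0.185 ]
gripR [0.4906 0.0711 0.185 ]
```

```bash
python3 -m inch '[[[0,10,0,0,0,0,0],[0,25,0,0,0,0,0],[1,40,0,0,0,0,0],[1,55,0,0,0,0,0],[2,65,0,0,0,0,0],[2,71,0,0,0,0,0],[2,71,0,0,0,0,0],[2,71,10,0,0,0,0],[2,71,20,0,0,0,0],[2,71,22,0,0,0,0]]]'
python3 wv.py w3
```

```text
time_s: 7.9
tool_pos: [0.5526, 0.0448, 0.1232]
ee_rot: [0.697, 0.717, -0.001, -0.001]
force: [-0.9, -0.0, -1.3]
grip_width: 0.215
grip_force: 30.0
7.9 [0.55260268 0.04483351 0.12318825] [ 0.69678748  0.71727651 -0.00088858 -0.00090957] [-0.93720893 -0.03380749 -1.2534767 ]
```

View pics/w3.png

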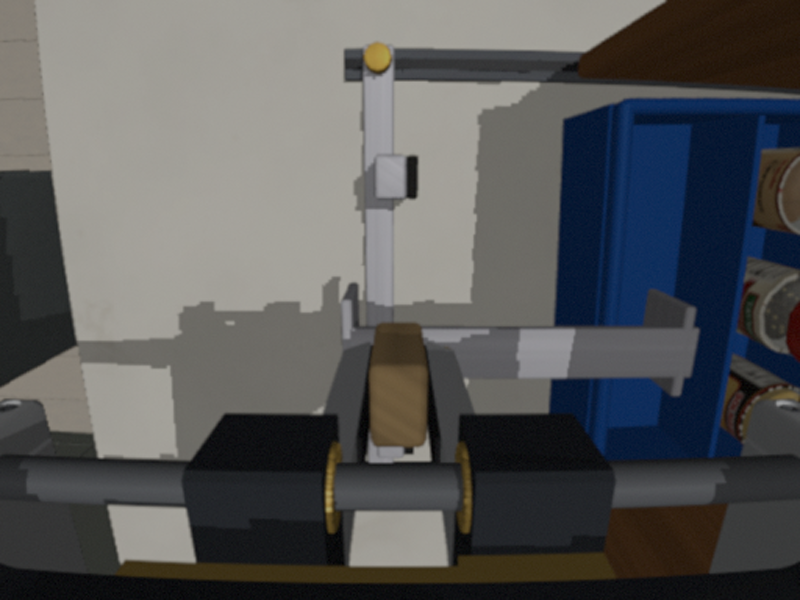

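The blade is inside the front compartment, about 20 mm behind the lip's inner edge (edge at ≈(622,350), blade foot at ≈(665,370)). Next I'll lower it and start pulling gently.

```bash
python3 -m inch '[[[0,0,8,0,0,0,0],[0,0,16,0,0,0,0],[0,0,20,0,0,0,0],[0,0,20,0,0,0,0],[0,0,20,0,0,0,0],[0,-2,20,0,0,0,0],[0,-5,20,0,0,0,0],[0,-8,20,0,0,0,0],[0,-11,20,0,0,0,0],[0,-13,20,0,0,0,0]]]'
python3 -m inch '[[[0,-2,0,0,0,0,0],[0,-4,0,0,0,0,0],[0,-6,0,0,0,0,0],[0,-8,0,0,0,0,0],[0,-10,0,0,0,0,0],[0,-12,0,0,0,0,0],[0,-14,0,0,0,0,0],[0,-16,0,0,0,0,0],[0,-18,0,0,0,0,0],[0,-20,0,0,0,0,0]]]'
```

```text
time_s: 9.2
tool_pos: [0.5406, 0.0444, 0.1045]
ee_rot: [0.697, 0.717, -0.0, 0.0]
force: [-0.4, -0.1, -2.0]
grip_width: 0.21
grip_force: 30.0
time_s: 10.45
tool_pos: [0.5211, 0.0438, 0.1046]
ee_rot: [0.697, 0.717, 0.0, 0.0]
force: [3.9, 1.2, -1.4]
grip_width: 0.21
grip_force: 30.0
```

```bash
python3 -m inch '[[[0,-3,0,0,0,0,0],[0,-7,0,0,0,0,0],[0,-12,0,0,0,0,0],[0,-17,0,0,0,0,0],[0,-22,0,0,0,0,0],[0,-27,0,0,0,0,0],[0,-32,0,0,0,0,0],[0,-37,0,0,0,0,0],[0,-41,0,0,0,0,0],[0,-44,0,0,0,0,0]]]'
python3 wv.py w4
```

```text
time_s: 11.7
tool_pos: [0.4768, 0.0426, 0.1046]
ee_rot: [0.697, 0.717, 0.0, 0.0]
force: [4.0, 0.8, 0.7]
grip_width: 0.211
grip_force: 30.0
11.7 [0.47683897 0.04259218 0.10456252] [6.96759011e-01 7.17305238e-01 1.51008564e-04 2.28330539e-04] [3.97150548 0.77889293 0.71775521]
```

View pics/w4.png

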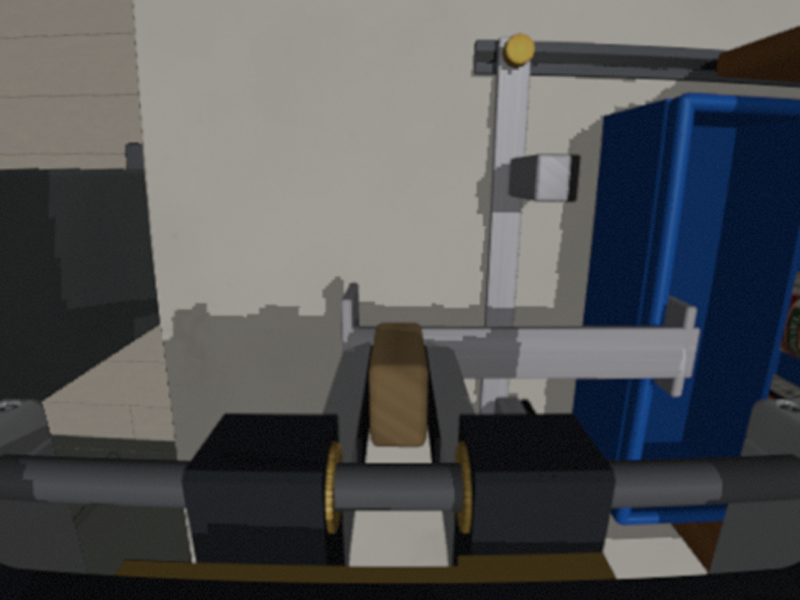

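The tote is hooked and sliding. The lip's front edge runs from ≈(673,100) to (620,515) and the pad face is at (578,155)–(576,200). I'll work out its yaw and the remaining gap.

```bash
python3 - <<'E'
from h import *
w,s=pickle.load(open("w.pkl","rb"))
m=lambda p,z:ray(w,p,z,s)
for n,p,z in [("lipF_L",(674,104),.08),("lipF_mid",(657,250),.08),("lipF_R",(615,510),.08),("padT",(579,156),.066),("padB",(577,200),.066),("padR",(532,412),.066),("botL",(603,120),0),("bar1",(498,100),.011),("bar2",(487,300),.011)]: print(n,m(p,z))
E
```

```text
lipF_L [0.5908 0.1533 0.08  ]
lipF_mid [0.593  0.0905 0.08  ]
lipF_R [ 0.5966 -0.051   0.08  ]
padT [0.557  0.1306 0.066 ]
padB [0.5584 0.1107 0.066 ]
padR [5.487e-01 2.000e-04 6.600e-02]
botL [0.5942 0.1551 0.    ]
bar1 [0.5288 0.1617 0.011 ]
bar2 [0.5311 0.0462 0.011 ]
```

```bash
python3 -m inch '[[[0,-3,0,0,0,0,0],[0,-6,0,0,0,0,0],[0,-9,0,0,0,0,0],[0,-12,0,0,0,0,0],[0,-15,0,0,0,0,0],[0,-18,0,0,0,0,0],[0,-20,0,0,0,0,0],[0,-22,0,0,0,0,0],[0,-24,0,0,0,0,0],[0,-25,0,0,0,0,0]]]'
python3 -m inch '[[[0,-0.4,0,0,0,0,0],[0,-0.8,0,0,0,0,0],[0,-1.2,0,0,0,0,0],[0,-1.6,0,0,0,0,0],[0,-2,0,0,0,0,0],[0,-2.4,0,0,0,0,0],[0,-2.8,0,0,0,0,0],[0,-3.2,0,0,0,0,0],[0,-3.6,0,0,0,0,0],[0,-4,0,0,0,0,0]]]'
```

```text
time_s: 13.0
tool_pos: [0.4518, 0.0419, 0.1045]
ee_rot: [0.697, 0.717, -0.0, 0.0]
force: [5.2, 0.6, 1.3]
grip_width: 0.209
grip_force: 30.0
time_s: 14.25
tool_pos: [0.4479, 0.0417, 0.1045]
ee_rot: [0.697, 0.717, -0.0, 0.0]
force: [4.6, 0.4, 1.1]
grip_width: 0.209
grip_force: 30.0
```

```bash
python3 -m inch '[[[0,-0.3,0,0,0,0,0],[0,-0.6,0,0,0,0,0],[0,-0.9,0,0,0,0,0],[0,-1.2,0,0,0,0,0],[0,-1.5,0,0,0,0,0],[0,-1.8,0,0,0,0,0],[0,-2.1,0,0,0,0,0],[0,-2.4,0,0,0,0,0],[0,-2.7,0,0,0,0,0],[0,-3,0,0,0,0,0]]]'
```

```text
time_s: 15.5
tool_pos: [0.4449, 0.0416, 0.1044]
ee_rot: [0.697, 0.717, -0.0, 0.0]
force: [5.6, -0.2, 1.4]
grip_width: 0.211
grip_force: 30.0
```

```bash
python3 -m inch '[[[0,-0.2,0,0,0,0,0],[0,-0.4,0,0,0,0,0],[0,-0.6,0,0,0,0,0],[0,-0.8,0,0,0,0,0],[0,-1,0,0,0,0,0],[0,-1.2,0,0,0,0,0],[0,-1.4,0,0,0,0,0],[0,-1.6,0,0,0,0,0],[0,-1.8,0,0,0,0,0],[0,-2,0,0,0,0,0]]]'
```

```text
time_s: 16.75
tool_pos: [0.4429, 0.0416, 0.1045]
ee_rot: [0.697, 0.717, -0.0, 0.0]
force: [4.5, 1.1, 0.3]
grip_width: 0.207
grip_force: 30.0
```

```bash
python3 -m inch '[[[0,-0.2,0,0,0,0,0],[0,-0.4,0,0,0,0,0],[0,-0.6,0,0,0,0,0],[0,-0.8,0,0,0,0,0],[0,-1,0,0,0,0,0],[0,-1.2,0,0,0,0,0],[0,-1.4,0,0,0,0,0],[0,-1.6,0,0,0,0,0],[0,-1.8,0,0,0,0,0],[0,-2,0,0,0,0,0]]]'
```

```text
time_s: 18.0
tool_pos: [0.4425, 0.0416, 0.1043]
ee_rot: [0.697, 0.717, 0.001, 0.001]
force: [8.9, -0.4, -4.2]
grip_width: 0.214
grip_force: 30.0
```

Contact is made: the tip has stalled and the pull is rising at about 3 N/mm. Increase to roughly 10 N on the stop and hold.

```bash
python3 -m inch '[[[0,-0.2,0,0,0,0,0],[0,-0.4,0,0,0,0,0],[0,-0.6,0,0,0,0,0],[0,-0.8,0,0,0,0,0],[0,-1,0,0,0,0,0],[0,-1.2,0,0,0,0,0],[0,-1.4,0,0,0,0,0],[0,-1.5,0,0,0,0,0],[0,-1.5,0,0,0,0,0],[0,-1.5,0,0,0,0,0]]]'
```

```text
time_s: 19.25
tool_pos: [0.4425, 0.0416, 0.1041]
ee_rot: [0.697, 0.717, 0.002, 0.002]
force: [13.5, 0.9, -7.8]
grip_width: 0.214
grip_force: 30.0
```

```bash
python3 -m inch '[[[0,-0.1,0,0,0,0,0],[0,-0.2,0,0,0,0,0],[0,-0.3,0,0,0,0,0],[0,-0.3,0,0,0,0,0],[0,-0.3,0,0,0,0,0],[0,-0.3,0,0,0,0,0],[0,-0.3,0,0,0,0,0],[0,-0.3,0,0,0,0,0],[0,-0.3,0,0,0,0,0],[0,-0.3,0,0,0,0,0]]]'
python3 wv.py w5; python3 - <<'E'
from cell import readout
print(readout.sense()["force"])
E
```

```text
time_s: 20.5
tool_pos: [0.4425, 0.0416, 0.1041]
ee_rot: [0.697, 0.717, 0.002, 0.002]
force: [14.3, -0.3, -9.2]
grip_width: 0.21
grip_force: 30.0
20.5 [0.44249591 0.04157729 0.10410104] [0.69693403 0.71712913 0.00218666 0.00199797] [14.31293372 -0.34978255 -9.22839423]
[13.53590091  1.61135144 -9.40078552]
```

View pics/w5.png

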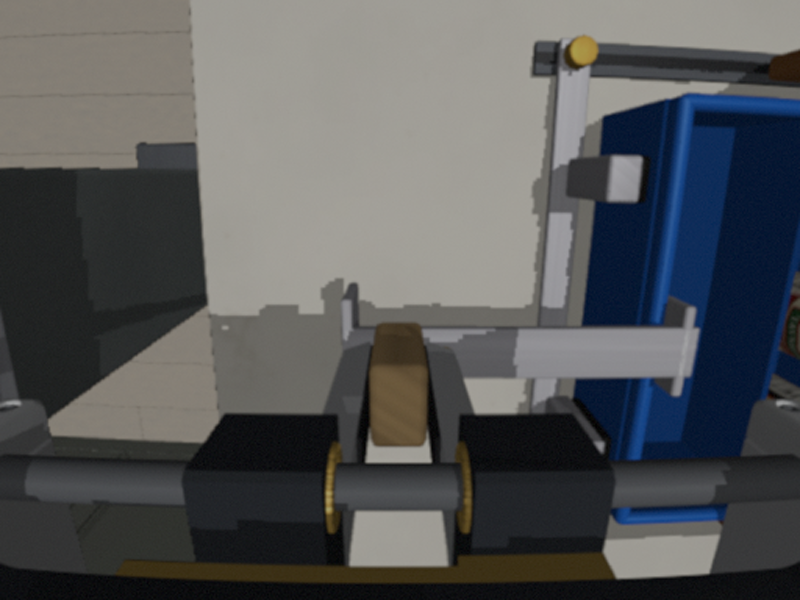

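The left pad (≈(645,180)) and the right pad (≈(600,435)) are both against the tote front, and the pull held at about 14 N on the hook. I'll ease off, unhook and lift.

```bash
python3 -m inch '[[[0,1.5,0,0,0,0,0],[0,3,0,0,0,0,0],[0,6,0,0,0,0,0],[0,10,0,0,0,0,0],[0,14,0,0,0,0,0],[0,14,-4,0,0,0,0],[0,14,-14,0,0,0,0],[0,14,-28,0,0,0,0],[0,14,-42,0,0,0,0],[0,14,-50,0,0,0,0]]]'
python3 -m inch '[[[0,0,-2,0,0,0,0],[0,-8,-4,0,0,0,0],[0,-20,-4,0,0,0,0],[0,-35,-4,0,0,0,0],[0,-50,-4,0,0,0,0],[0,-60,-4,0,0,0,0],[0,-65,-4,0,0,0,0],[0,-65,-4,0,0,0,0],[0,-65,-4,0,0,0,0],[0,-65,-4,0,0,0,0]]]'
```

```text
time_s: 21.8
tool_pos: [0.4537, 0.0419, 0.156]
ee_rot: [0.697, 0.717, 0.001, 0.001]
force: [0.1, 0.0, -1.0]
grip_width: 0.215
grip_force: 30.0
time_s: 23.05
tool_pos: [0.3886, 0.04, 0.1584]
ee_rot: [0.697, 0.717, 0.0, 0.0]
force: [-0.3, -0.2, -0.9]
grip_width: 0.211
grip_force: 30.0
```

```bash
python3 -m inch '[[[-10,1,0,0,0,0.01,0],[-30,3,0,0,0,0.02,0],[-65,8,0,0,0,0.05,0],[-105,15,0,0,0,0.08,0],[-145,21,0,0,0,0.11,0],[-185,28,0,0,0,0.14,0],[-225,34,0,0,0,0.17,0],[-265,40,0,0,0,0.2,0],[-300,46,0,0,0,0.22,0],[-325,50,0,0,0,0.23,0]]]'
python3 -m inch '[[[0,0,0,0,0,0,0],[0,0,0,0,0,0,0],[0,0,20,0,0,0,0],[0,0,45,0,0,0,0],[0,0,70,0,0,0,0],[0,0,90,0,0,0,0],[0,0,102,0,0,0,0],[0,0,106,0,0,0,0],[0,0,108,0,0,0,0],[0,0,109,0,0,0,0]]]'
python3 -c "
from cell import readout;print(readout.sense())"
```

```text
time_s: 24.3
tool_pos: [0.4475, -0.2857, 0.1581]
ee_rot: [0.775, 0.632, -0.0, -0.0]
force: [0.2, 0.1, -1.2]
grip_width: 0.216
grip_force: 30.0
time_s: 25.55
tool_pos: [0.4479, -0.2837, 0.05]
ee_rot: [0.774, 0.633, 0.0, 0.001]
force: [-0.0, 0.1, -1.4]
grip_width: 0.21
grip_force: 30.0
{'time_s': 25.55, 'joint_pos': array([-6.95757762e-01,  3.44998246e-01,  1.83028419e+00, -5.09502377e-05,
        9.64985566e-01, -4.94853779e-01]), 'joint_velocities': array([-0.00203577,  0.00893142,  0.00947707,  0.00016392, -0.02040905,
        0.00092251]), 'joint_efforts': array([ 5.39353257e-02, -4.00313008e+01, -1.89989036e+01,  7.34679471e-02,
        9.52961534e-03,  1.81667397e-04]), 'tool_pos': array([ 0.4479291 , -0.28365457,  0.05003646]), 'ee_rot': array([7.74443763e-01, 6.32642410e-01, 1.04572043e-04, 6.54351931e-04]), 'force': array([-0.02543521,  0.10629815, -1.44206375]), 'torque': array([-0.04435421,  0.00480677,  0.01298091]), 'grip_force': 29.98998910188675, 'grip_width': 0.20994079864213216}
```

```bash
python3 -m inch '[[[0,0,0.5,0,0,0,0],[0,0,1,0,0,0,0],[0,0,1.5,0,0,0,0],[0,0,2,0,0,0,0],[0,0,2.4,0,0,0,0],[0,0,2.8,0,0,0,0],[0,0,3.2,0,0,0,0],[0,0,3.5,0,0,0,0],[0,0,3.5,0,0,0,0],[0,0,3.5,0,0,0,0]]]'
```

```text
time_s: 26.8
tool_pos: [0.4475, -0.2834, 0.0464]
ee_rot: [0.774, 0.633, -0.0, 0.0]
force: [-1.4, 0.5, 5.6]
grip_width: 0.212
grip_force: 30.0
```

On the worktop (upward force 5.6 N). Release and rise.

```bash
python3 -m inch '[[[0,0,-0.5,0,0,0,0.3],[0,0,-0.5,0,0,0,0.6],[0,0,-0.5,0,0,0,1],[0,0,-0.5,0,0,0,1],[0,0,-0.5,0,0,0,1],[0,0,-0.5,0,0,0,1],[0,0,-0.5,0,0,0,1],[0,0,-0.5,0,0,0,1],[0,0,-0.5,0,0,0,1],[0,0,-0.5,0,0,0,1]]]'
python3 -m inch '[[[0,0,-10,0,0,0,1],[0,0,-30,0,0,0,1],[0,0,-60,0,0,0,1],[0,0,-100,0,0,0,1],[0,0,-140,0,0,0,1],[0,0,-180,0,0,0,1],[0,0,-200,0,0,0,1],[0,0,-200,0,0,0,1],[0,0,-200,0,0,0,1],[0,0,-200,0,0,0,1]]]'
python3 - <<'E'
from h import *
from cell import optics
c=optics.read_camera("top");f=c["frame"].astype(int)
b=((f[:,:,2]>f[:,:,0]+40)&(f[:,:,2]>70)).astype(np.uint8); b[:,:160]=0
ys,xs=np.nonzero(b)
# lowest blue pixel in each column = front bottom edge
cols=np.arange(195,260,5); pts=[(x,ys[xs==x].max()+.5) for x in cols if (xs==x).any()]
for p in pts: print(p,ray(c,p,0,k=1))
# candle / mill change against first picture
t=pickle.load(open("top.pkl","rb"))["frame"].astype(int)
d=np.abs(f-t).sum(2); print("diff candle",d[235:275,90:130].mean(),"mill",d[135:180,325:350].mean())
E
```

```text
time_s: 28.05
tool_pos: [0.4475, -0.2834, 0.0465]
ee_rot: [0.774, 0.633, -0.0, 0.0]
force: [-0.0, 0.4, 0.1]
grip_width: 0.998
grip_force: 0.0
time_s: 29.3
tool_pos: [0.4469, -0.2829, 0.2452]
ee_rot: [0.774, 0.633, -0.0, -0.001]
force: [-0.4, 0.4, -0.2]
grip_width: 1.001
grip_force: 0.0
diff candle 45.218125 mill 164.96
```

```bash
python3 - <<'E'
from h import *
from cell import optics
for n in ("top","scene"):
    c=optics.read_camera(n);f=c["frame"].astype(int)
    b=(f[:,:,2]>f[:,:,0]*1.6+15); b[:,:160]=0
    ys,xs=np.nonzero(b); print(n,len(xs), xs.min() if len(xs) else 0, xs.max() if len(xs) else 0)
    if len(xs)>500:
        for x in range(int(np.percentile(xs,5)),int(np.percentile(xs,95)),8):
            if (xs==x).any(): p=(x,ys[xs==x].max()+.5); print(p,ray(c,p,0,k=1))
    if n=="scene":
        t=pickle.load(open("scene.pkl","rb"))["frame"].astype(int);d=np.abs(f-t).sum(2)
        print("candle",d[258:306,148:190].mean(),"mill",d[135:186,308:328].mean(),"bg",d[250:300,10:60].mean())
E
```

```text
top 0 0 0
scene 2697 197 286
(203, np.float64(225.5)) [0.6798 0.1554 0.    ]
(211, np.float64(233.5)) [0.6319 0.155  0.    ]
(219, np.float64(240.5)) [0.5906 0.1525 0.    ]
(227, np.float64(244.5)) [0.5624 0.1434 0.    ]
(235, np.float64(222.5)) [0.6379 0.0713 0.    ]
(243, np.float64(235.5)) [0.571  0.0861 0.    ]
(251, np.float64(234.5)) [0.5617 0.0652 0.    ]
(259, np.float64(230.5)) [0.5641 0.0362 0.    ]
(267, np.float64(226.5)) [0.5665 0.0064 0.    ]
candle 2.9697420634920637 mill 5.056862745098039 bg 2.9436
```

The tote is at the stop and square (yaw ≈0.03 against 0.023 for the stand). Candle and mill are unmoved, and the hook was released with no residual force.

```bash
python3 -c "
from cell import r;print(r.finish_job())"
```

```text
the job is handed in; nothing more can be done
None
```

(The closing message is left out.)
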